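# Load a fume extractor's filter cassette and close its grille

### The job

Get the fume extractor ready for use: on the bench, put the black filter cartridge fully home in the aluminium cassette, then carry the loaded cassette to the extractor and seat it flat and fully home between the guides in its sloping bay, with the cartridge still in place. Then lower the hinged grille gently until it is fully shut, and leave the brush, solder spool, steel block and wooden clamp where they are.

Things in the scene. Friction and masses are not known exactly. Their poses are not given: they have to be found in the camera images.
- cartridge_mid (a point): Filter cartridge: loose rigid black plastic block 114 x 44 x 28 mm, about 0.15 kg, grey slats sunk in its top, lying flat, slats up. Point: its centre, 14 mm above its underside; x along its length, y across, z up. Either end may go either way. Grip it across its 44 mm width by the upper 10 mm of its sides: the top 15 mm stand clear of the cassette's walls when home.
- cassette_mid (a point): Filter cassette: loose open aluminium tray 130 x 60 x 16 mm, about 0.18 kg, flat on the bench, open side up. Point: its centre, 8 mm above its underside; x along its length, z up. Floor 3 mm, walls 6 mm thick, top inner edges bevelled 4 mm; the 118 x 48 mm hollow gives the cartridge 2 mm play a side; its centre is then 9 mm above this point. Carry it by its plain outer long sides, mid-length.
- extractor: Fume extractor: fixed grey wedge-shaped housing 146 mm wide, 190 mm deep, 131 mm high at the back, standing on the right with its low side to the left, where the work is. Its top is an open bay that slopes 30 degrees: 148 mm (slope) x 136 mm inside, its walls 36 mm above the seat. Origin: middle of its underside, straight below bay_seat; x points to its back, z up.
- bay_seat (a point): Middle of the bay's sloping floor, where the cassette's underside lies: x up the slope, y across, z square out of it (30 degrees from vertical, leaning left). Cassette's length along x, either end up. Black guides 11 mm high, bevelled 5 mm, leave it 2.5 mm play a side and end. No guides within 36 mm of mid-length: 38 mm free there for a finger on each side. Home, its centre is 8 mm along z.
- grille (a joint): Angle of the hinged grille, a grey louvred sheet 154 mm long, 146 mm wide, 4 mm thick: 0 is shut, lying on the bay's walls 36 mm above the seat and parallel to it; grows as it opens up and to the right, to 2.15 at most. It starts open, near upright (1.8 to 2.1). Stiff hinge: it stays where it is left and moves with 2 to 4 N at its free edge.
- grille_hinge (a point): Middle of the grille's hinge line, at the top of the slope: 76 mm up the slope from bay_seat and 38 mm out of it. It has bay_seat's axes; the grille turns about y.
- grille_tab (a point): Middle of the outer face of the black pull tab on the grille's free edge; tab 52 mm wide, 18 mm long, 7 mm thick, its middle 162 mm from the hinge line. z points out of the grille's outer face (away from the bay), x from the free edge towards the hinge.
- brush: Bystander: brass-bristle brush with a wooden handle, 171 x 16 x 24 mm, lying at the back, left of the extractor. Origin at the middle of its underside.
- spool: Bystander: solder spool, 49 mm across, 26 mm high, standing at the back, beyond the extractor. Origin at the middle of its underside.
- block: Bystander: square steel block 64 x 64 x 19 mm, at the back left. Origin at the middle of its underside.
- clamp: Bystander: wooden ring clamp 121 x 28 x 20 mm, lying at the back right, beyond the extractor. Origin at the middle of its underside.
There are look-alikes about, which are no part of the job. What is shaped like the part that bears cassette_mid but green is not meant. Of the things that look like the part that bears cartridge_mid, the larger one is meant.

How it is judged:
On the way, in this order (a step that is already met when the one before it is completed fails the run):
1. the cartridge is fully home in the cassette while the cassette still lies flat on the bench (x of cartridge_mid in the frame of cassette_mid between -0.0045 and 0.0045 m and y of cartridge_mid in the frame of cassette_mid between -0.0045 and 0.0045 m and z of cartridge_mid in the frame of cassette_mid between 0.006 and 0.0115 m and angle between the x axis of cartridge_mid and the x axis of cassette_mid, either way round below 0.08 rad and angle between the z axis of cartridge_mid and the z axis of cassette_mid, either way round below 0.06 rad and height (world z) of cassette_mid below 0.013 m and angle between cassette_mid's own z axis and vertical below 0.06 rad), for 0.2 s.
2. the loaded cassette is flat and fully home between the guides of the bay, with the grille still open (x of cartridge_mid in the frame of cassette_mid between -0.0045 and 0.0045 m and y of cartridge_mid in the frame of cassette_mid between -0.0045 and 0.0045 m and z of cartridge_mid in the frame of cassette_mid between 0.006 and 0.0115 m and angle between the x axis of cartridge_mid and the x axis of cassette_mid, either way round below 0.08 rad and angle between the z axis of cartridge_mid and the z axis of cassette_mid, either way round below 0.06 rad and x of cassette_mid in the frame of bay_seat between -0.006 and 0.006 m and y of cassette_mid in the frame of bay_seat between -0.006 and 0.006 m and z of cassette_mid in the frame of bay_seat between 0.005 and 0.0115 m and angle between the x axis of cassette_mid and the x axis of bay_seat, either way round below 0.08 rad and angle between the z axis of cassette_mid and the z axis of bay_seat, either way round below 0.06 rad and value of joint grille above 0.5 rad), for 0.2 s.
At the end, for the whole second after the job is handed in: Cartridge home in the cassette (within 4.5 mm in plan, 3 mm in height, 0.08 rad), cassette home in the bay (within 6 mm along and across the slope, 3 mm of its floor, flat within 0.06 rad, square within 0.08 rad), grille shut (under 0.05 rad), and the four bystanders within 20 mm of where they were (x of cartridge_mid in the frame of cassette_mid between -0.0045 and 0.0045 m and y of cartridge_mid in the frame of cassette_mid between -0.0045 and 0.0045 m and z of cartridge_mid in the frame of cassette_mid between 0.006 and 0.0115 m and angle between the x axis of cartridge_mid and the x axis of cassette_mid, either way round below 0.08 rad and angle between the z axis of cartridge_mid and the z axis of cassette_mid, either way round below 0.06 rad and x of cassette_mid in the frame of bay_seat between -0.006 and 0.006 m and y of cassette_mid in the frame of bay_seat between -0.006 and 0.006 m and z of cassette_mid in the frame of bay_seat between 0.005 and 0.0115 m and angle between the x axis of cassette_mid and the x axis of bay_seat, either way round below 0.08 rad and angle between the z axis of cassette_mid and the z axis of bay_seat, either way round below 0.06 rad and value of joint grille below 0.05 rad); the robot touches nothing.
It fails at once if the grille is slammed (turned shut faster than 2.5 rad/s) (velocity of joint grille below -2.5 rad/s).
It fails at once if the brass-bristle brush, wooden handle is moved by more than 20 mm (distance of brush from where it was at the start of the episode above 0.02 m).
It fails at once if the solder spool is moved by more than 20 mm (distance of spool from where it was at the start of the episode above 0.02 m).
It fails at once if the square steel bench block is moved by more than 20 mm (distance of block from where it was at the start of the episode above 0.02 m).
It fails at once if the wooden ring clamp is moved by more than 20 mm (distance of clamp from where it was at the start of the episode above 0.02 m).
It also fails if it takes over 69 s, if anything falls off the work surface, if the arm or the gripper's body presses on something with over 40 N, if the wrist force passes 120 N, or if a joint passes its speed limit or range.

### The arm

A 6-joint arm with a two-finger parallel gripper is mounted at the origin on a cart in front of the work surface, level with it; the furniture and walls round the work are solid. World frame = base frame: x ahead of the robot, y to its left, z up, the work surface at z = 0. Lengths are in m, angles in rad, forces in N, time in s.
With the tool pointing down it reaches from about 0.375 to 0.975 m from the base axis. Payload 3.8 kg.
Tool frame: the origin (TCP) lies midway between the tips of the shut fingers; the grasp point (between the pads) lies 19 mm behind it; x points along the fingers, z is the direction in which the jaws open and shut, and the axes are right-handed (so a half turn about x gives the same grasp; the last joint's range is limited). The gripper opens to 88 mm and grips with 3 to 60 N. Pads are 18 mm wide; open, the fingers measure 123 mm over their backs; the gripper's body (75 mm by 187 mm) begins 45 mm behind the grasp point.
Start: joints at [-1.247, 0.264, 1.604, -0, 1.274, -0.037], TCP at [0.238, -0.632, 0.239] pointing down, gripper open.
Joint ranges: [-2.63, 2.63], [-0.94, 2.18], [0.31, 2.57], [-1.31, 4.45], [0, 2.66], [-2.55, 2.55]. Speed limits (rad/s): [2.57, 2.57, 3.14, 3.14, 3.14, 3.14].

### API

Orientations are given as a rotation vector (axis times angle).
In Python, from rig import sensors, optics, ctrl gives the robot as it stands.
- The arm moves only by the shell command python3 -m inch 'ROWS' [FORCE]. ROWS is JSON, a list of rows, each a list of 7 numbers: the opening, from -1 (shut) to 1 (fully open), so that 0 is half open, then the shift along the tool's x, y, z in m, then the turn, a rotation vector about the tool's x, y, z in degrees. In form: [[grip, tx, ty, tz, rx, ry, rz], ...]. A call has 1 to 20 rows; each row is the pose to reach, as a shift and turn from the pose commanded when the call began, along the tool's axes at that moment; what a row does not reach only later rows make up. A row lasts 1/8 s, in which the tool goes at most 62.5 mm and 10.7 degrees, less where a joint would pass 70% of its speed; a pose out of reach is approached as far as the arm can. A call with a gripper value outside its range is refused whole. The fingers move at their own pace and stop on an object; FORCE is the grip in N (left out, the last holds). Time passes only in rows, so rows that repeat a pose let the fingers close. It gives the time, the measured TCP pose, the force and the opening at its end, in the units of the state.
- sensors.get_state(): the state, without advancing time (a new reading comes with each control period).
- optics.read_camera(name): name is "scene" or "side" or "wrist"; returns the picture (420x560x3 uint8, blue, green, red); there is no depth.
- optics.camera_model(name): a dict with "fovy" (degrees; the focal length in pixels is half the picture's height over the tangent of half this angle, whatever the lens; pixels are square), "cx", "cy" (the principal point, pixels), "distortion" ([k1, k2, p1, p2, k3] as OpenCV has them; the pictures are not rectified), "R" (3x3) and "t" (3): a world point X has camera coordinates R X + t; the wrist camera has in their place "T_tool_cam" (4x4, takes a point from camera to tool coordinates, whose origin is the TCP and whose axes are the tool frame's). Camera axes: x right, y down, z forward; pixel columns grow to the right and rows downward; lengths in m; the calibration is good to about 2 mm. A picture is of the moment at which its call begins: read the wrist's pose just before it. camera_model takes no time and is no camera call.
- ctrl.job_done(): hands the job in, once; it reports no verdict.
The state is a dict: "time_s": time; "qpos": joint angles; "qvel": joint speeds; "tau": joint torques, N m; "tool_pos": TCP position; "orientation": TCP orientation; "ft_force": force on the tool from outside, world axes, zero at the start; "wrist_torque": the same for the moment, N m; "width": opening from 0.0 (shut) to 1.0 (fully open).
Only numpy, scipy, OpenCV 4.12 (cv2) and the standard library are available. Lean on these libraries where they do the work, as an engineer would, in place of code of your own. Each camera call takes 0.05 s, during which the arm holds its last target. There are 200 camera calls.

## Working session

There is one attempt and no reset: what is moved stays moved. The work goes in short steps, Python scripts to look and compute and a shell command to move; the robot and the scene stay as the last step left them, time stands still between calls to the robot, and variables do not carry over. Pictures are saved under pics/ and viewed, on a budget of 14 in all, crops included, one or two more only if the job needs it, and the job is handed in when it is done.

```bash
ls; mkdir -p pics; python3 - <<'E'
from rig import sensors, optics
import cv2, numpy as np
s=sensors.get_state(); print(s['tool_pos'],s['orientation'],s['width'],s['time_s'])
ims=[]
for n in ("scene","side","wrist"):
    im=optics.read_camera(n); cv2.imwrite(f'pics/{n}0.png',im); m=optics.camera_model(n); print(n,{k:np.round(v,4).tolist() for k,v in m.items()})
E
```

```text
pics
[ 0.23804299 -0.63086726  0.2373922 ] [ 0.94080702  1.36038479 -0.93862571] 0.9995833547032215 0.0
scene {'fovy': 47.4799, 'cx': 279.4765, 'cy': 211.4656, 'distortion': [0.0506, 0.0, 0.0, 0.0, 0.0], 'R': [[-0.4906, -0.8712, -0.0182], [-0.4031, 0.2454, -0.8816], [0.7725, -0.4252, -0.4716]], 't': [0.3047, 0.332, 0.7763]}
side {'fovy': 48.4065, 'cx': 277.364, 'cy': 210.3257, 'distortion': [-0.1166, 0.0, 0.0, 0.0, 0.0], 'R': [[-0.9904, -0.137, -0.0167], [-0.0707, 0.6073, -0.7913], [0.1186, -0.7826, -0.6111]], 't': [0.5766, 0.1147, 1.0356]}
wrist {'fovy': 60.5579, 'cx': 277.7813, 'cy': 210.698, 'distortion': [0.0015, 0.0, 0.0, 0.0, 0.0], 'T_tool_cam': [[-0.0003, -0.2635, 0.9647, -0.1468], [-0.0011, -0.9647, -0.2635, 0.0686], [1.0, -0.0011, -0.0, 0.0001], [0.0, 0.0, 0.0, 1.0]]}
```

View pics/scene0.png

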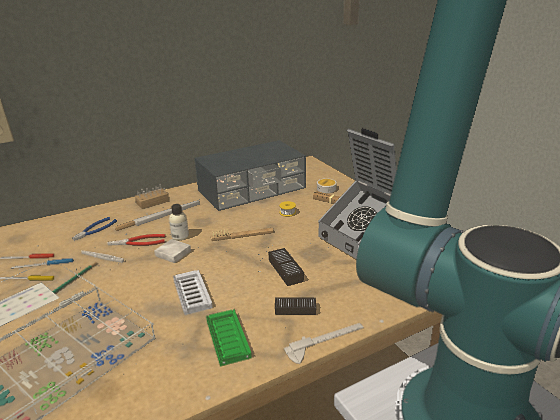

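View pics/side0.png

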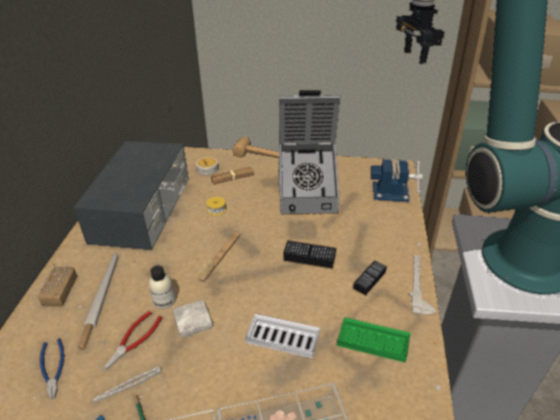

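```bash
cat > h.py <<'E'
import numpy as np, cv2
from scipy.spatial.transform import Rotation as Ro
from rig import sensors, optics
def K(m):
    f=210/np.tan(np.radians(m['fovy'])/2); return np.array([[f,0,m['cx']],[0,f,m['cy']],[0,0,1]]),np.array(m['distortion'])
def ext(n,m,s=None):   # world->cam R,t
    if n!='wrist': return np.array(m['R']),np.array(m['t'])
    W=np.eye(4); W[:3,:3]=Ro.from_rotvec(s['orientation']).as_matrix(); W[:3,3]=s['tool_pos']
    C=np.linalg.inv(W@np.array(m['T_tool_cam'])); return C[:3,:3],C[:3,3]
def cam(n,s=None):
    m=optics.camera_model(n); return (*K(m),*ext(n,m,s))
def onplane(c,uv,z=0,nrm=(0,0,1),p0=None):
    k,d,R,t=c; uv=np.array(uv,float).reshape(-1,1,2)
    r=cv2.undistortPoints(uv,k,d).reshape(-1,2); r=np.c_[r,np.ones(len(r))]@R
    o=-R.T@t; nrm=np.array(nrm,float); p0=np.array([0,0,z]) if p0 is None else np.array(p0)
    return o+r*(((p0-o)@nrm)/(r@nrm))[:,None]
def proj(c,X):
    k,d,R,t=c; return cv2.projectPoints(np.array(X,float).reshape(-1,3),cv2.Rodrigues(R)[0],t,k,d)[0].reshape(-1,2)
def Rt(s): return Ro.from_rotvec(s['orientation']).as_matrix()
def snap(n,fn):
    s=sensors.get_state(); im=optics.read_camera(n); cv2.imwrite('pics/'+fn,im)
    import json; json.dump({k:np.array(v).tolist() for k,v in s.items()},open('pics/'+fn+'.json','w')); return s,im
E
python3 - <<'E'
from h import *
c=cam('side'); 
print('cart',onplane(c,[[310,252]],.028),'cas',onplane(c,[[283,336]],.016),'small',onplane(c,[[370,277]],.02))
print('extr front bottom corners',onplane(c,[[283,211],[338,210]],0))
s=sensors.get_state(); print(Rt(s).round(3))
E
```

```text
cart [[0.5007764  0.05779144 0.028     ]] cas [[0.53224505 0.28187085 0.016     ]] small [[0.36887744 0.11192595 0.02      ]]
extr front bottom corners [[ 5.83937664e-01 -1.18073463e-01  1.11022302e-16]
 [ 4.44232310e-01 -1.38558553e-01  0.00000000e+00]]
[[-0.001  0.936  0.353]
 [ 0.002  0.353 -0.936]
 [-1.     0.    -0.002]]
```

```bash
python3 -m inch '[[1,-0.06,0,0,0,0,0],[1,-0.12,0,0,0,0,0],[1,-0.18,0,0,0,0,0],[1,-0.22,0,0,0,0,0],[1,-0.26,0,0,0,0,0],[1,-0.26,0.536,-0.343,12,0,0],[1,-0.26,0.536,-0.343,12,0,0],[1,-0.26,0.536,-0.343,12,0,0],[1,-0.26,0.536,-0.343,12,0,0],[1,-0.26,0.536,-0.343,12,0,0],[1,-0.26,0.536,-0.343,12,0,0],[1,-0.26,0.536,-0.343,12,0,0],[1,-0.26,0.536,-0.343,12,0,0],[1,-0.26,0.536,-0.343,12,0,0],[1,-0.26,0.536,-0.343,12,0,0],[1,-0.26,0.536,-0.343,12,0,0],[1,-0.26,0.536,-0.343,12,0,0],[1,-0.26,0.536,-0.343,12,0,0],[1,-0.26,0.536,-0.343,12,0,0],[1,-0.26,0.536,-0.343,12,0,0]]'
python3 - <<'E'
from h import *
s,im=snap('wrist','w1.png'); print(s['tool_pos'],Rt(s).round(3))
snap('scene','s1.png')
E
```

```text
time_s: 2.65
tool_pos: [0.6181, -0.1226, 0.4991]
orientation: [1.098, 1.276, -1.098]
ft_force: [-0.8, 0.2, -0.2]
width: 0.995
[ 0.6181281  -0.12256444  0.49914517] [[ 0.001  0.989  0.149]
 [-0.     0.149 -0.989]
 [-1.     0.001  0.   ]]
```

View pics/w1.png

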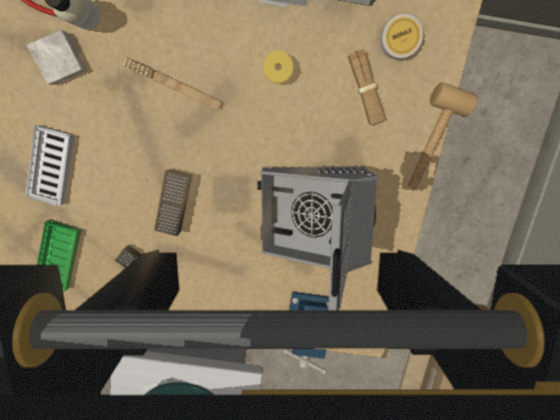

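```bash
python3 -m inch '[[1,0.3,0.002,-0.283,0,0,0],[1,0.3,0.002,-0.283,0,0,0],[1,0.3,0.002,-0.283,0,0,0],[1,0.3,0.002,-0.283,0,0,0],[1,0.3,0.002,-0.283,0,0,0],[1,0.3,0.002,-0.283,0,0,0],[1,0.3,0.002,-0.283,0,0,0],[1,0.3,0.002,-0.283,0,0,0],[1,0.3,0.002,-0.283,0,0,0]]'
python3 - <<'E'
from h import *
s,im=snap('wrist','w2.png'); print(s['tool_pos'],Rt(s).round(3))
snap('scene','s2.png')
im1=cv2.imread('pics/w1.png')
crop=cv2.resize(im1[155:285,240:395],None,fx=5,fy=5,interpolation=cv2.INTER_CUBIC)[:600]; 
crop=cv2.resize(im1[158:276,245:385],None,fx=5,fy=5,interpolation=cv2.INTER_CUBIC); cv2.imwrite('pics/c1.png',crop)
E
```

```text
time_s: 3.88
tool_pos: [0.5788, 0.1582, 0.1999]
orientation: [1.098, 1.276, -1.096]
ft_force: [0.3, -0.9, 0.2]
width: 1.0
[0.57883709 0.15818675 0.19990826] [[ 0.002  0.989  0.151]
 [-0.     0.151 -0.989]
 [-1.     0.002  0.   ]]
```

View pics/w2.png

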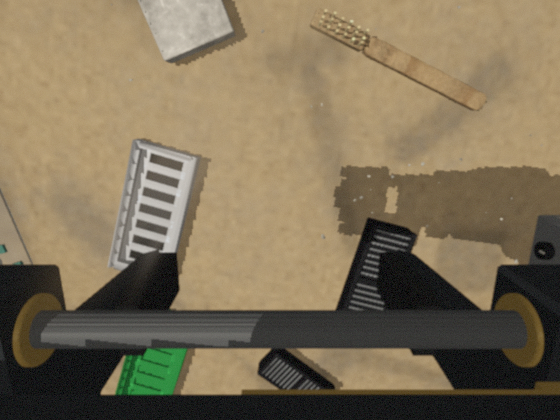

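View pics/c1.png

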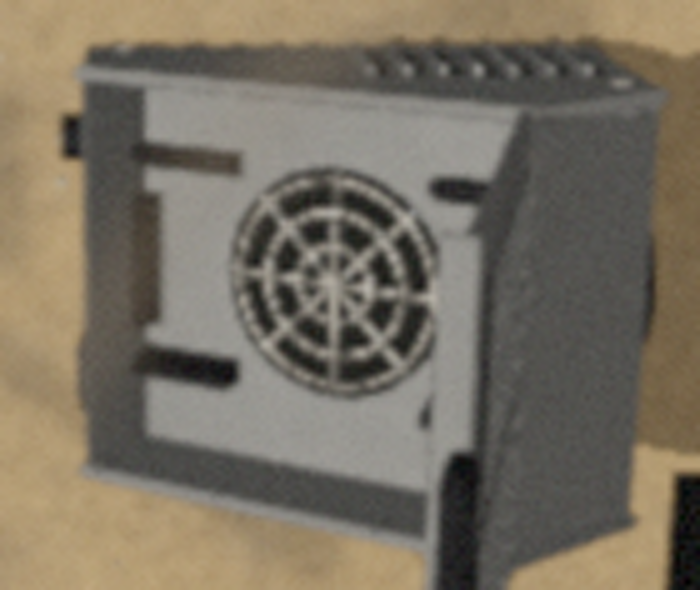

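```bash
python3 -m inch '[[1,0,-0.06,0,0,0,0],[1,0,-0.1,0,0,0,0],[1,0,-0.1,0,0,0,0],[1,0,-0.1,0,0,0,0]]'
python3 - <<'E'
from h import *
s,im=snap('wrist','w3.png'); print(s['tool_pos'],s['qpos'])
c=cam('wrist',s)
p=proj(c,[[.5,.058,.028],[.53,.28,.016]]).round(); print(p)
out=[]
for (u,v) in p.astype(int):
    out.append(im[max(v-80,0):max(v-80,0)+160,max(u-60,0):max(u-60,0)+120]); print(max(u-60,0),max(v-80,0),out[-1].shape)
h=min(o.shape[0] for o in out)
cv2.imwrite('pics/c3.png',cv2.resize(np.hstack([o[:h] for o in out]),None,fx=3.3333,fy=3.3333,interpolation=cv2.INTER_CUBIC))
E
```

```text
time_s: 4.47
tool_pos: [0.4809, 0.1433, 0.2005]
orientation: [1.1, 1.274, -1.095]
ft_force: [0.8, -0.3, 0.2]
width: 0.998
[0.48086751 0.14327181 0.20050819] [ 2.40026129e-01 -4.07644708e-02  2.01312994e+00 -1.63818131e-04
  1.16512363e+00  1.66059930e+00]
[[375. 185.]
 [134. 113.]]
315 105 (160, 120, 3)
74 33 (160, 120, 3)
```

View pics/c3.png

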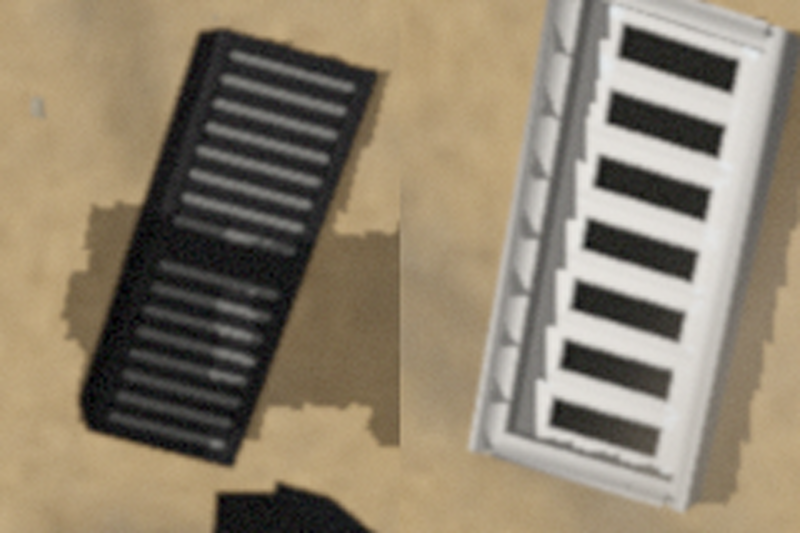

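```bash
cat > fit.py <<'E'
from h import *
import json
from scipy.optimize import least_squares
A=np.linspace(0,2*np.pi,90,endpoint=False); D=np.c_[np.cos(A),np.sin(A)]
def box(p,dim,zc):
    L,W,H=dim; c,s=np.cos(p[2]),np.sin(p[2])
    P=np.array([[a*L/2,b*W/2,d*H/2] for a in(-1,1) for b in(-1,1) for d in(-1,1)])
    return P@np.array([[c,s,0],[-s,c,0],[0,0,1]])+[p[0],p[1],zc]
def fit(im,c,kind,p0,dim,zc,pad=14,dbg=None):
    hsv=cv2.cvtColor(im,cv2.COLOR_BGR2HSV)
    m=(hsv[...,2]<70) if kind=='dark' else (hsv[...,1]<60)&(hsv[...,2]>90)
    roi=np.zeros(m.shape,np.uint8); q=proj(c,box(p0,np.array(dim)+[2*pad/1000]*2+[0],zc))
    cv2.fillConvexPoly(roi,cv2.convexHull(q.astype(np.float32)).astype(int),1)
    m=cv2.morphologyEx((m&(roi>0)).astype(np.uint8),cv2.MORPH_OPEN,np.ones((3,3)))
    n,l,st,_=cv2.connectedComponentsWithStats(m); m=(l==1+np.argmax(st[1:,4])).astype(np.uint8)
    pts=np.argwhere(m)[:,::-1].astype(float); sup=(pts@D.T).max(0)+0.3
    r=least_squares(lambda p:(proj(c,box(p,dim,zc))@D.T).max(0)-sup,p0,x_scale=[.01,.01,.1],loss='soft_l1')
    return r.x,np.abs(r.fun).mean()
E
python3 - <<'E'
from fit import *
s=json.load(open('pics/w3.png.json')); im=cv2.imread('pics/w3.png'); c=cam('wrist',s)
a,e=fit(im,c,'dark',[.5,.058,-.1],(.114,.044,.028),.014); print('cart',a.round(4),np.degrees(a[2]).round(1),e)
b,e=fit(im,c,'l',[.53,.28,-.1],(.130,.060,.016),.008); print('cas',b.round(4),np.degrees(b[2]).round(1),e)
# extractor from w1
s=json.load(open('pics/w1.png.json')); c=cam('wrist',s)
uv=lambda u,v:[245+u/5,158+v/5]
obs=np.array([uv(335,282),uv(145,85),uv(145,437),uv(80,75),uv(88,470)])
loc=np.array([[0,0,0],[-.074,.068,0],[-.074,-.068,0],[-.074,.073,.036],[-.074,-.073,.036]])
def seat(p,loc):
    th=np.radians(30); c0,s0=np.cos(p[2]),np.sin(p[2])
    ex=np.array([c0,s0,0]);ey=np.array([-s0,c0,0]);ez=np.array([0,0,1])
    X=ex*np.cos(th)+ez*np.sin(th); Z=-ex*np.sin(th)+ez*np.cos(th)
    return loc@np.array([X,ey,Z])+[p[0],p[1],p[3]]
f=lambda p:(proj(c,seat(p,loc))-obs).ravel()
r=least_squares(f,[.53,-.22,-1.43,.06],x_scale=[.01,.01,.1,.01]); print('seat',r.x.round(4),np.degrees(r.x[2]),f(r.x).round(1))
E
```

```text
Traceback (most recent call last):
  File "fit.py", line 12, in fit
    roi=np.zeros(m.shape,np.uint8); q=proj(c,box(p0,np.array(dim)+[2*pad/1000]*2+[0],zc))
                                                    ~~~~~~~~~~~~~^~~~~~~~~~~~~~~
ValueError: operands could not be broadcast together with shapes (3,) (2,)
```

```bash
sed -i 's|np.array(dim)+\[2\*pad/1000\]\*2+\[0\]|np.array(dim)+np.array([2,2,0])*pad/1000|' fit.py
cat >> fit.py <<'E'
def seat(p,loc):
    th=np.radians(30); c0,s0=np.cos(p[2]),np.sin(p[2])
    ex=np.array([c0,s0,0]);ey=np.array([-s0,c0,0]);ez=np.array([0,0,1])
    X=ex*np.cos(th)+ez*np.sin(th); Z=-ex*np.sin(th)+ez*np.cos(th)
    return loc@np.array([X,ey,Z])+[p[0],p[1],p[3]]
E
python3 - <<'E'
from fit import *
s=json.load(open('pics/w3.png.json')); im=cv2.imread('pics/w3.png'); c=cam('wrist',s)
a,e=fit(im,c,'dark',[.5,.058,-.2],(.114,.044,.028),.014); print('cart',a.round(4),np.degrees(a[2]).round(1),e)
b,e=fit(im,c,'l',[.53,.28,-.1],(.130,.060,.016),.008); print('cas',b.round(4),np.degrees(b[2]).round(1),e)
s=json.load(open('pics/w1.png.json')); c=cam('wrist',s)
uv=lambda u,v:[245+u/5,158+v/5]
obs=np.array([uv(335,282),uv(145,85),uv(145,437),uv(80,75),uv(88,470)])
loc=np.array([[0,0,0],[-.074,.068,0],[-.074,-.068,0],[-.078,.073,.036],[-.078,-.073,.036]])
f=lambda p:(proj(c,seat(p,loc))-obs).ravel()
r=least_squares(f,[.53,-.22,-1.43,.06],x_scale=[.01,.01,.1,.01]); print('seat',r.x.round(4),np.degrees(r.x[2]),f(r.x).round(1))
s=json.load(open('pics/w3.png.json')); print(Rt(s).round(3),s['tool_pos'])
E
```

```text
cart [ 0.503   0.0506 -0.1065] -6.1 1.9790811099766743
cas [ 0.5351  0.2753 -0.1437] -8.2 0.495667092004105
seat [ 0.5232 -0.1953 -1.4161  0.0411] -81.13394196152346 [-1.2  0.9  0.  -1.5  0.7 -0.8  0.3  0.5  0.2  0.9]
[[ 0.004  0.989  0.15 ]
 [ 0.001  0.15  -0.989]
 [-1.     0.004 -0.   ]] [0.48086751370842035, 0.1432718064805393, 0.20050818651391156]
```

```bash
python3 - <<'E'
from fit import *
s=json.load(open('pics/w3.png.json')); im=cv2.imread('pics/w3.png'); c=cam('wrist',s)
P=onplane(c,[[315+378/3.333,105+72/3.333],[315+235/3.333,105+463/3.333]],.028); d=P[0]-P[1]; L=np.linalg.norm(d); d/=L
ctr=P.mean(0)+.022*np.array([-d[1],d[0],0]); y=np.arctan2(d[1],d[0]); print(L,ctr,np.degrees(y))
im[im.shape[0]*0+247:]=200
for pad in (5,8): 
    a,e=fit(im,c,'dark',[ctr[0],ctr[1],y],(.114,.044,.028),.014,pad); print(a.round(4),np.degrees(a[2]),e)
E
```

```text
0.1115563051109256 [0.50407329 0.0511118  0.028     ] -6.377064608399275
[ 0.503   0.0506 -0.1065] -6.1044321530028975 1.9790798747678726
[ 0.503   0.0506 -0.1065] -6.1044321530028975 1.9790798747678726
```

```bash
python3 -m inch '[[1,0.06,0.0085,0.05,8,0,0],[1,0.12,0.0085,0.0947,14.8,0,0],[1,0.12,0.0085,0.0947,14.8,0,0],[1,0.12,0.0085,0.0947,14.8,0,0],[1,0.15,0.0085,0.0947,14.8,0,0],[1,0.17,0.0085,0.0947,14.8,0,0],[1,0.182,0.0085,0.0947,14.8,0,0],[1,0.182,0.0085,0.0947,14.8,0,0],[1,0.182,0.0085,0.0947,14.8,0,0]]' 15
python3 - <<'E'
from fit import *
s,im=snap('wrist','w4.png'); print(s['tool_pos'],Rt(s).round(3),s['ft_force'])
E
```

```text
time_s: 5.65
tool_pos: [0.5031, 0.0516, 0.0179]
orientation: [1.288, 1.156, -1.286]
ft_force: [-0.9, 0.2, -0.1]
width: 0.999
[0.50307496 0.05159588 0.01786443] [[ 0.002  0.994 -0.106]
 [ 0.    -0.106 -0.994]
 [-1.     0.002 -0.   ]] [-0.90159213  0.18739951 -0.08777212]
```

View pics/w4.png

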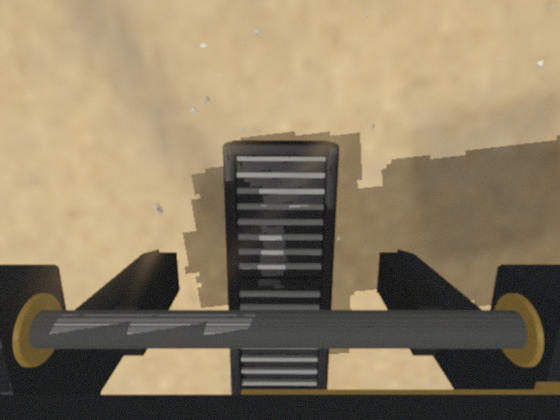

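```bash
python3 - <<'E'
from fit import *
s=json.load(open('pics/w4.png.json')); c=cam('wrist',s); R=Rt(s)
P=onplane(c,[[230,146],[334,146],[236,380],[326,380]],.028); print(((P-s['tool_pos'])@R).round(4))
E
python3 -m inch '[[0,0,0,0,0,0,0],[-0.5,0,0,0,0,0,0],[-0.5,0,0,0,0,0,0],[-0.5,0,0,0,0,0,0],[-0.5,0,0,0,0,0,0],[-0.5,0,0,0,0,0,0],[-0.5,-0.01,0,0,0,0,0],[-0.5,-0.06,0,0,0,0,0],[-0.5,-0.06,0,0,0,0,0],[-0.5,-0.06,0,0,0,0,0]]' 20
```

```text
[[-0.01    0.0564 -0.0183]
 [-0.01    0.0564  0.0208]
 [-0.0102 -0.0479 -0.0193]
 [-0.0102 -0.048   0.0213]]
time_s: 6.95
tool_pos: [0.5016, 0.0513, 0.0767]
orientation: [1.288, 1.157, -1.287]
ft_force: [1.0, 0.9, -1.1]
width: 0.5
```

```bash
python3 -m inch '[[-0.5,-0.01,0.003,-0.06,2,0,0],[-0.5,-0.01,0.005,-0.12,2,0,0],[-0.5,-0.01,0.0096,-0.18,2,0,0],[-0.5,-0.01,0.0096,-0.2262,2,0,0],[-0.5,-0.01,0.0096,-0.2262,2,0,0],[-0.5,-0.01,0.0096,-0.2262,2,0,0]]'
python3 - <<'E'
from fit import *
for n,f in(('side','side0.png'),('scene','scene0.png'),('scene','s2.png')):
    im=cv2.imread('pics/'+f); print(n,[np.round(x,4) for x in fit(im,cam(n),'l',[.535,.275,-.143],(.130,.060,.016),.008)])
s,im=snap('wrist','w5.png'); R=Rt(s); print(s['tool_pos'],R.round(3),s['width'])
E
```

```text
time_s: 7.7
tool_pos: [0.5339, 0.2742, 0.0847]
orientation: [1.309, 1.14, -1.316]
ft_force: [0.1, 0.0, -2.6]
width: 0.501
side [array([ 0.5345,  0.2733, -0.1462]), np.float64(0.3443)]
scene [array([ 0.5337,  0.274 , -0.1538]), np.float64(0.7664)]
scene [array([ 0.534 ,  0.2736, -0.1483]), np.float64(0.8278)]
[0.53392834 0.27424816 0.08472779] [[-0.003  0.99  -0.141]
 [-0.002 -0.141 -0.99 ]
 [-1.    -0.003  0.003]] 0.5010831064046728
```

View pics/w5.png

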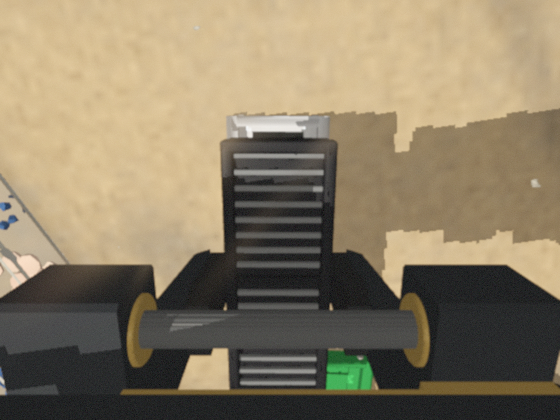

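```bash
python3 - <<'E'
from fit import *
s=json.load(open('pics/w5.png.json')); c=cam('wrist',s); R=Rt(s); tp=np.array(s['tool_pos'])
print('cas far end',((onplane(c,[[228,116],[328,116],[236,116]],.016)-tp)@R).round(4))
print('cart far end top',((onplane(c,[[226,143],[334,143]],tp[2]+.010)-tp)@R).round(4))
for p in ([.5351,.2753,-.1437],[.5343,.274,-.1455]): print(proj(c,box(p,(.13,.06,.016),.008))[[5,7]].round(1))
E
```

```text
cas far end [[ 0.0684  0.0666 -0.0291]
 [ 0.0686  0.0665  0.0287]
 [ 0.0685  0.0666 -0.0245]]
cart far end top [[-0.0102  0.0575 -0.0197]
 [-0.0101  0.0575  0.0207]]
[[328.1 116.7]
 [224.4 116.5]]
[[330.6 117.8]
 [227.1 117.5]]
```

```bash
python3 -m inch '[[-0.5,0.03,0.001,-0.0005,0,0,0],[-0.5,0.04,0.001,-0.0005,0,0,0],[-0.5,0.045,0.001,-0.0005,0,0,0],[-0.5,0.05,0.001,-0.0005,0,0,0],[-0.5,0.054,0.001,-0.0005,0,0,0],[-0.5,0.058,0.001,-0.0005,0,0,0],[-0.5,0.061,0.001,-0.0005,0,0,0],[-0.5,0.0635,0.001,-0.0005,0,0,0],[-0.5,0.0645,0.001,-0.0005,0,0,0],[-0.5,0.0645,0.001,-0.0005,0,0,0]]'
```

```text
time_s: 9.0
tool_pos: [0.5362, 0.2756, 0.0224]
orientation: [1.313, 1.139, -1.313]
ft_force: [-2.5, 0.7, 2.4]
width: 0.495
```

```bash
python3 -m inch '[[-0.3,0,0,0,0,0,0],[0,0,0,0,0,0,0],[0.5,0,0,0,0,0,0],[0.5,0,0,0,0,0,0],[0.5,-0.05,0,0,0,0,0],[0.8,-0.1,0,0,0,0,0],[0.8,-0.12,-0.06,0,0,0,0],[0.8,-0.12,-0.1,0,0,0,0],[0.8,-0.12,-0.1,0,0,0,0],[0.8,-0.12,-0.1,0,0,0,0]]'
python3 - <<'E'
from fit import *
s,im=snap('wrist','w6.png'); R=Rt(s); print(s['tool_pos'])
c=cam('wrist',s); u,v=proj(c,[[.535,.275,.02]])[0].astype(int); print(u,v)
a,b=max(u-75,0),max(v-90,0); cv2.imwrite('pics/c6.png',cv2.resize(im[b:b+180,a:a+150],None,fx=3.333,fy=3.333,interpolation=cv2.INTER_CUBIC)); print(a,b)
E
```

```text
time_s: 10.25
tool_pos: [0.4384, 0.2898, 0.1425]
orientation: [1.314, 1.138, -1.311]
ft_force: [-0.2, -0.3, 0.6]
width: 0.898
[0.43841241 0.28976799 0.14247972]
279 69
204 0
```

View pics/c6.png

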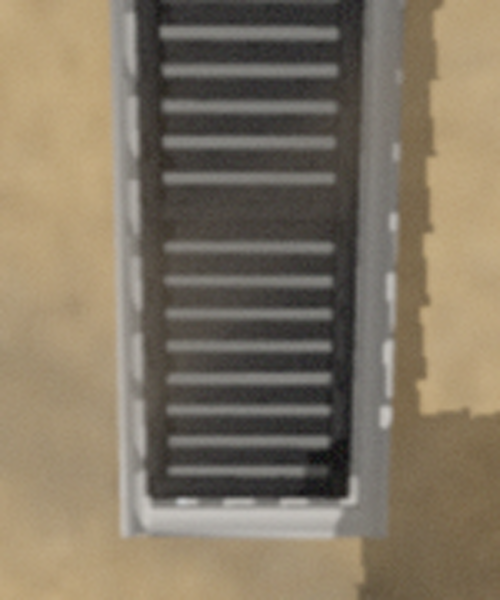

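```bash
python3 -m inch '[[-1,0,0.05,0,0,0,0],[-1,0.03,0.0985,0,0,0,0],[-1,0.07,0.0985,0,0,0,0],[-1,0.09,0.0985,0,0,0,0],[-1,0.1,0.0985,0,0,0,0],[-1,0.105,0.0985,0,0,0,0],[-1,0.11,0.0985,0,0,0,0],[-1,0.114,0.0985,0,0,0,0],[-1,0.114,0.0985,0,0,0,0]]'
```

```text
time_s: 11.42
tool_pos: [0.5376, 0.2774, 0.0335]
orientation: [1.317, 1.137, -1.307]
ft_force: [-5.1, -1.6, 18.5]
width: 0.006
```

```bash
python3 -m inch '[[-1,-0.01,0,0,0,0,0],[-1,-0.01,0.042,0,0,0,0],[-1,-0.005,0.042,0,0,0,0],[-1,0,0.042,0,0,0,0],[-1,0,0.042,0,0,0,0]]'
python3 -m inch '[[-1,-0.01,0,0,0,0,0],[-1,-0.01,-0.042,0,0,0,0],[-1,-0.01,-0.084,0,0,0,0],[-1,-0.005,-0.084,0,0,0,0],[-1,0,-0.084,0,0,0,0],[-1,0,-0.084,0,0,0,0]]'
python3 -m inch '[[-1,-0.02,0,0,0,0,0],[-1,-0.02,0.02,0.05,0,0,0],[-1,-0.02,0.042,0.07,0,0,0],[-1,0.01,0.042,0.07,0,0,0],[-1,0.022,0.042,0.07,0,0,0],[-1,0.027,0.042,0.07,0,0,0],[-1,0.031,0.042,0.07,0,0,0],[-1,0.031,0.042,0.07,0,0,0]]'
```

```text
time_s: 12.05
tool_pos: [0.5778, 0.2701, 0.0314]
orientation: [1.314, 1.137, -1.31]
ft_force: [-1.8, -3.2, 14.8]
width: 0.007
time_s: 12.8
tool_pos: [0.4905, 0.2815, 0.0313]
orientation: [1.308, 1.143, -1.32]
ft_force: [-19.7, -4.6, 33.6]
width: 0.004
time_s: 13.8
tool_pos: [0.5245, 0.2061, 0.0004]
orientation: [1.309, 1.14, -1.315]
ft_force: [-11.5, -6.1, 24.5]
width: 0.004
```

```bash
python3 -m inch '[[0,-0.05,0,0,0,0,0],[1,-0.1,-0.04,-0.02,0,0,0],[1,-0.15,-0.07,-0.04,0,0,0],[1,-0.2,-0.0946,-0.061,0,0,0],[1,-0.2,-0.0946,-0.061,0,0,0],[1,-0.2,-0.0946,-0.061,0,0,0]]'
python3 - <<'E'
from fit import *
s,im=snap('wrist','w7.png'); R=Rt(s); print(s['tool_pos'],R.round(3))
c=cam('wrist',s); 
print('cas',[np.round(x,4) for x in fit(im,c,'l',[.535,.275,-.143],(.130,.060,.016),.008)])
print('cart',[np.round(x,4) for x in fit(im,c,'dark',[.535,.275,-.143],(.114,.044,.015),.0235,3)])
E
```

```text
time_s: 14.55
tool_pos: [0.4401, 0.2805, 0.1975]
orientation: [1.313, 1.139, -1.311]
ft_force: [0.5, 0.4, -0.6]
width: 0.661
[0.44006007 0.28048757 0.19745704] [[ 0.001  0.99  -0.14 ]
 [ 0.    -0.14  -0.99 ]
 [-1.     0.001 -0.   ]]
cas [array([ 0.5332,  0.2748, -0.1473]), np.float64(1.0587)]
cart [array([ 0.5372,  0.2763, -0.1695]), np.float64(37.1119)]
```

```bash
python3 -m inch '[[1,0.05,0.05,-0.0075,0.4,0,0],[1,0.1,0.0935,-0.0075,0.4,0,0],[1,0.13,0.0935,-0.0075,0.4,0,0],[1,0.16,0.0935,-0.0075,0.4,0,0],[1,0.18,0.0935,-0.0075,0.4,0,0],[1,0.19,0.0935,-0.0075,0.4,0,0],[1,0.1945,0.0935,-0.0075,0.4,0,0],[1,0.1945,0.0935,-0.0075,0.4,0,0],[0.2,0.1945,0.0935,-0.0075,0.4,0,0],[0,0.1945,0.0935,-0.0075,0.4,0,0],[-0.3,0.1945,0.0935,-0.0075,0.4,0,0],[-0.3,0.1945,0.0935,-0.0075,0.4,0,0],[-0.3,0.1945,0.0935,-0.0075,0.4,0,0]]' 30
```

```text
time_s: 16.23
tool_pos: [0.5341, 0.2745, 0.0033]
orientation: [1.318, 1.135, -1.317]
ft_force: [-0.2, -1.0, 4.1]
width: 0.676
```

```bash
python3 -m inch '[[-0.3,-0.04,0,0,0,0,0],[-0.3,-0.1,0,0,0,0,0],[-0.3,-0.16,0,0,0,0,0],[-0.3,-0.2,0,0,0,0,0],[-0.3,-0.2,0,0,0,0,0]]'
python3 - <<'E'
from fit import *
a=cv2.imread('pics/side0.png')[85:220,260:355]; b=cv2.imread('pics/s2.png')[125:260,315:415]
cv2.imwrite('pics/c7.png',cv2.resize(np.hstack([a,b]),None,fx=4,fy=4,interpolation=cv2.INTER_CUBIC))
E
```

```text
time_s: 16.85
tool_pos: [0.536, 0.2754, 0.2064]
orientation: [1.324, 1.133, -1.311]
ft_force: [0.7, 1.2, -3.0]
width: 0.679
```

View pics/c7.png

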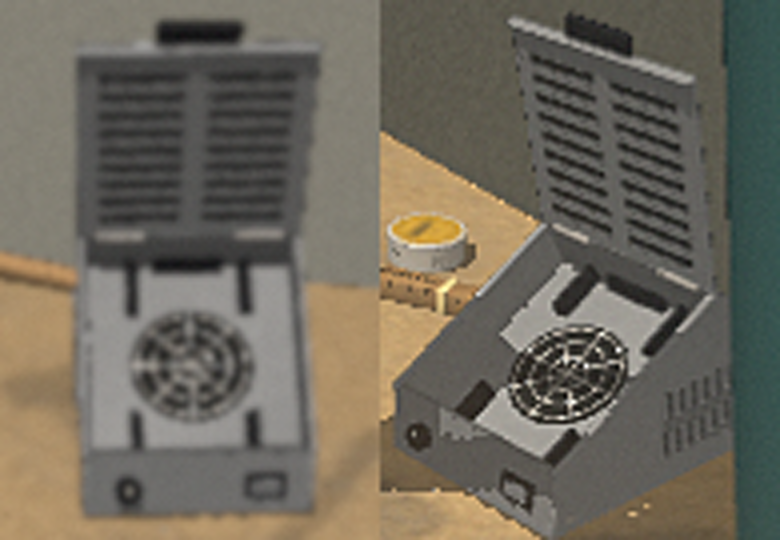

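```bash
cat > ext.py <<'E'
from fit import *
s1=json.load(open('pics/w1.png.json'))
C={'w':cam('wrist',s1),'s':cam('side'),'c':cam('scene')}
U={'w':lambda u,v:(245+u/5,158+v/5),'s':lambda u,v:(260+u/4,85+v/4),'c':lambda u,v:(315+(u-380)/4,125+v/4)}
O=[('w','fan',335,282),('w','flL',145,85),('w','flR',145,437),('w','ftL',80,75),('w','ftR',88,470),
('s','fan',193,366),('s','ftL',80,450),('s','ftR',316,450),('s','fbL',85,512),('s','fbR',313,510),
('c','fan',570,374),('c','ftL',397,385),('c','ftR',555,472),('c','fbR',548,538),('c','bkL',547,222),('c','bkR',715,292)]
def pts(p):
    x,y,yaw,h,xf,xt,xb,xk=p
    L={'fan':[xf,0,0],'flL':[-.074,.068,0],'flR':[-.074,-.068,0],'ftL':[xt,.073,.036],'ftR':[xt,-.073,.036],'bkL':[xk,.073,.036],'bkR':[xk,-.073,.036]}
    P={k:seat(p,np.array([v]))[0] for k,v in L.items()}
    ex=np.array([np.cos(yaw),np.sin(yaw),0]);ey=np.array([-ex[1],ex[0],0])
    for k,b in(('fbL',.073),('fbR',-.073)): P[k]=np.array([x,y,0])+ex*xb+ey*b
    return P
def f(p):
    P=pts(p); r=[proj(C[c],[P[k]])[0]-U[c](u,v) for c,k,u,v in O]
    return np.r_[np.ravel(r),p[4]/.003,(p[5]+.078)/.004,(p[7]-.076)/.006]
if __name__=='__main__':
    r=least_squares(f,[.523,-.2,-1.416,.045,0,-.078,-.09,.076],x_scale=.01,loss='soft_l1')
    J=np.linalg.inv(r.jac.T@r.jac); print(r.x.round(4),np.degrees(r.x[2]).round(2),'sd',np.sqrt(np.diag(J)).round(4))
    for o,e in zip(O,f(r.x)[:32].reshape(-1,2)): print(o[:2],e.round(1))
E
python3 ext.py
```

```text
[ 5.2800e-01 -1.9400e-01 -1.4259e+00  6.0400e-02  2.0000e-04 -7.7100e-02
 -7.8000e-02  7.6900e-02] -81.7 sd [0.001  0.0011 0.01   0.0016 0.0017 0.0017 0.0034 0.0027]
('w', 'fan') [-0.1  1.2]
('w', 'flL') [ 0.2 -2.9]
('w', 'flR') [0.1 0. ]
('w', 'ftL') [ 0.6 -1.1]
('w', 'ftR') [-0.3  2. ]
('s', 'fan') [-0.4 -0.2]
('s', 'ftL') [0.2 0.9]
('s', 'ftR') [ 0.4 -0.1]
('s', 'fbL') [-0.8  0.7]
('s', 'fbR') [-0.5  0.2]
('c', 'fan') [-0.5 -0. ]
('c', 'ftL') [-0.7 -0.7]
('c', 'ftR') [0.6 0.5]
('c', 'fbR') [3.  1.5]
('c', 'bkL') [-0.4 -0.5]
('c', 'bkR') [0.6 0.8]
```

```bash
python3 -m inch '[[-0.3,-0.05,-0.0127,0.04,-10,0,0],[-0.3,-0.05,-0.0127,0.08,-20,0,0],[-0.3,-0.05,-0.0127,0.12,-30,0,0],[-0.3,-0.05,-0.0127,0.1587,-40,0,0],[-0.3,-0.05,-0.0127,0.1587,-50,0,0],[-0.3,-0.05,-0.0127,0.1587,-60,0,0],[-0.3,-0.05,-0.0127,0.1587,-70,0,0],[-0.3,-0.05,-0.0127,0.1587,-80,0,0],[-0.3,-0.05,-0.0127,0.1587,-90,0,0],[-0.3,-0.05,-0.0127,0.1587,-100,0,0],[-0.3,-0.05,-0.0127,0.1587,-106.8,0,0],[-0.3,-0.05,-0.0127,0.1587,-106.8,0,0],[-0.3,-0.05,-0.0127,0.1587,-106.8,0,0]]'
cat > tgt.py <<'E'
import sys; from fit import *
def goal(dx,dy,dz,p=(.528,-.194,-1.4259,.0604)):
    P=seat(p,np.array([[dx,dy,dz]]))[0]; B=seat((0,0,p[2],0),np.eye(3))  # rows X,Y,Z
    return P,np.c_[-B[2],-B[0],B[1]]
def rel(s,dx,dy,dz,**k):
    P,G=goal(dx,dy,dz,**k); R=Rt(s)
    return (R.T@(P-s['tool_pos'])).round(4), np.degrees(Ro.from_matrix(R.T@G).as_rotvec()).round(1)
E
python3 - <<'E'
from tgt import *
s=sensors.get_state(); print(s['tool_pos'],Rt(s).round(3),np.round(s['qpos'],2)); print(goal(0,0,.15)); print(rel(s,0,0,.15))
E
```

```text
time_s: 18.48
tool_pos: [0.4968, 0.1191, 0.2508]
orientation: [-0.112, 1.571, 0.112]
ft_force: [-0.3, -0.3, -2.5]
width: 0.677
[0.49680482 0.11912565 0.25077   ] [[-0.003 -0.142  0.99 ]
 [-0.001  0.99   0.142]
 [-1.    -0.    -0.003]] [ 0.19 -0.05  1.93  0.    1.27  0.04]
(array([ 0.51717076, -0.11978593,  0.19030381]), array([[ 0.07219492, -0.12504527,  0.98952088],
       [-0.49476044,  0.85695022,  0.14438984],
       [-0.8660254 , -0.5       ,  0.        ]]))
(array([ 0.0605, -0.2394, -0.0135]), array([ -0.1,  -0.2, -30. ]))
```

```bash
python3 -m inch '[[-0.3,0,-0.04,-0.003,0,0,-8],[-0.3,0.01,-0.09,-0.006,0,0,-16],[-0.3,0.02,-0.14,-0.01,0,0,-24],[-0.3,0.04,-0.19,-0.0135,0,0,-30],[-0.3,0.0605,-0.2394,-0.0135,0,0,-30],[-0.3,0.0605,-0.2394,-0.0135,0,0,-30],[-0.3,0.0605,-0.2394,-0.0135,0,0,-30]]'
python3 - <<'E'
from tgt import *
s,im=snap('wrist','w8.png'); print(s['tool_pos'],np.round(s['qpos'],2)); print(rel(s,0,0,.15)); snap('side','side8.png')
E
```

```text
time_s: 19.35
tool_pos: [0.5187, -0.1194, 0.1919]
orientation: [-0.515, 1.492, -0.298]
ft_force: [0.7, -0.0, -1.8]
width: 0.678
[ 0.51867368 -0.11941771  0.19186042] [ 0.05  0.    2.07 -0.6   1.09  0.2 ]
(array([ 0.0014,  0.0006, -0.0015]), array([-0.1, -0. , -0.1]))
```

View pics/w8.png

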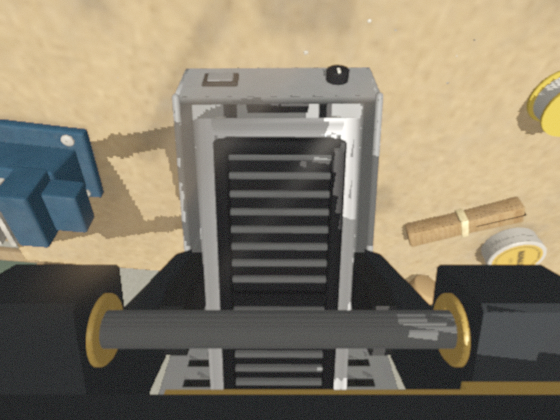

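```bash
python3 - <<'E'
from tgt import *
s=json.load(open('pics/w8.png.json')); c=cam('wrist',s); R=Rt(s); tp=np.array(s['tool_pos'])
p=(.528,-.194,-1.4259,.0604); B=seat((0,0,p[2],0),np.eye(3)); o=np.array([p[0],p[1],p[3]])
P=onplane(c,[[178,98],[380,97]],nrm=B[2],p0=seat(p,np.array([[0,0,.036]]))[0])
print('front top corners in seat frame',((P-o)@B.T).round(4))
Q=onplane(c,[[186,70],[374,68]],0); print('front bottom seat frame',((Q-o)@B.T).round(4), Q.round(4))
# cassette end rim: 16mm above underside, underside at tool x +.0033
Q=onplane(c,[[197,120],[362,118]],nrm=R[:,0],p0=tp+R[:,0]*(.0033-.016)); print('cassette low end in tool',((Q-tp)@R).round(4))
E
```

```text
front top corners in seat frame [[-0.0766 -0.0669  0.036 ]
 [-0.0767  0.0736  0.036 ]]
front bottom seat frame [[-0.1    -0.0716 -0.012 ]
 [-0.1009  0.08   -0.0115]] [[ 0.4455 -0.1246  0.    ]
 [ 0.5954 -0.1017  0.    ]]
cassette low end in tool [[-0.0127  0.0646 -0.0283]
 [-0.0127  0.0653  0.0313]]
```

```bash
python3 - <<'E'
from tgt import *
s=json.load(open('pics/w8.png.json')); c=cam('wrist',s); im=cv2.imread('pics/w8.png').astype(int)
sat=cv2.cvtColor(im.astype(np.uint8),cv2.COLOR_BGR2HSV)[...,1]; g=im.sum(2)//3
for r in (80,90,104,130,170): 
    d=np.where(sat[r,120:440]<60)[0]+120; print(r,d.min(),d.max(),(d.min()+d.max())/2)
R=Rt(s); tp=np.array(s['tool_pos']); B=seat((0,0,-1.4259,0),np.eye(3)); o=np.array([.528,-.194,.0604])
for r in (150,):
  print('grad',[(x,int(g[r,x+1]-g[r,x-1])) for x in range(170,390) if abs(g[r,x+1]-g[r,x-1])>35])
print('col',[(y,int(g[y+1,300]-g[y-1,300])) for y in range(55,140) if abs(g[y+1,300]-g[y-1,300])>25])
print('predict front top out/in, cassette rim low', proj(c,seat((.528,-.194,-1.4259,.0604),np.array([[-.079,-.073,.036],[-.079,.073,.036],[-.074,0,.036]]))).round(1), proj(c,[tp+R@np.array([-.0127,.065,a]) for a in(-.03,.03)]).round(1))
E
```

```text
80 180 374 277.0
90 176 379 277.5
104 172 382 277.0
130 174 381 277.5
170 178 377 277.5
grad [(212, -40), (213, -72), (214, -47), (345, 89), (346, 133), (347, 64), (350, -42), (351, -54), (353, 37), (358, -39), (359, -36), (372, 46), (373, 51), (374, 38)]
col [(105, -41), (106, -55), (111, 45), (112, 68), (113, 38), (117, 28), (118, 31), (136, -75), (137, -109), (138, -63)]
predict front top out/in, cassette rim low [[169.   94.3]
 [379.4  93.6]
 [274.2 101.5]] [[192.2 119. ]
 [358.4 118.8]]
```

```bash
python3 -m inch '[[-0.3,0.04,-0.0014,-0.0007,0,0,0],[-0.3,0.08,-0.0014,-0.0007,0,0,0],[-0.3,0.105,-0.0014,-0.0007,0,0,0],[-0.3,0.12,-0.0014,-0.0007,0,0,0],[-0.3,0.13,-0.0014,-0.0007,0,0,0],[-0.3,0.136,-0.0014,-0.0007,0,0,0],[-0.3,0.136,-0.0014,-0.0007,0,0,0]]'
python3 - <<'E'
from tgt import *
s,im=snap('wrist','w9.png'); print(s['tool_pos'],s['ft_force']@Rt(s),s['wrist_torque']); print(rel(s,.002,.0008,.0033))
c=cam('wrist',s); g=im.astype(int).sum(2)//3
sat=cv2.cvtColor(im,cv2.COLOR_BGR2HSV)[...,1]
for r in (40,60,80,100,120,160): 
    d=np.where(sat[r,60:500]<60)[0]+60; print(r,d.min(),d.max(),(d.min()+d.max())/2)
print(proj(c,seat((.528,-.194,-1.4259,.0604),np.array([[-.079,-.073,.036],[-.079,.073,.036],[-.074,-.068,.036],[-.074,.068,.036],[-.0675,0,.011]]))).round(1))
E
```

```text
time_s: 20.32
tool_pos: [0.5284, -0.188, 0.0754]
orientation: [-0.517, 1.491, -0.298]
ft_force: [0.4, 0.6, -2.0]
width: 0.679
[ 0.52835223 -0.18804636  0.07537502] [1.46542064 1.49195115 0.45342793] [ 0.46647604 -0.01510367 -0.01275094]
(array([ 0.0126,  0.0004, -0.0004]), array([-0.,  0.,  0.]))
40 91 466 278.5
60 71 486 278.5
80 60 499 279.5
100 60 498 279.0
120 60 495 277.5
160 67 489 278.0
[[ 49.2  68.1]
 [493.2  67.3]
 [ 66.8  84.2]
 [475.7  83.4]
 [272.4 105.5]]
```

```bash
python3 -m inch '[[-0.3,0.003,0,0,0,0,0],[-0.3,0.006,0,0,0,0,0],[-0.3,0.009,0,0,0,0,0],[-0.3,0.009,0,0,0,0,0]]'
python3 - <<'E'
from tgt import *
s,im=snap('wrist','w10.png'); print(s['ft_force']@Rt(s),s['wrist_torque']@Rt(s)); print(rel(s,.002,.0008,.0033))
E
```

```text
time_s: 20.88
tool_pos: [0.5284, -0.1927, 0.067]
orientation: [-0.517, 1.492, -0.298]
ft_force: [0.1, -0.2, -2.9]
width: 0.677
[2.66143735 1.24989557 0.09363864] [ 0.04106195 -0.09041482  0.39118968]
(array([0.003 , 0.0002, 0.0002]), array([-0. , -0.1, -0. ]))
```

```bash
python3 -m inch '[[-0.3,0.0015,0,0,0,0,0],[-0.3,0.003,0,0,0,0,0],[-0.3,0.0045,0,0,0,0,0],[-0.3,0.0045,0,0,0,0,0]]'
python3 - <<'E'
from tgt import *
s,im=snap('wrist','w11.png'); print(s['ft_force']@Rt(s),s['wrist_torque']@Rt(s)); print(rel(s,.002,.0008,.0033))
g=cv2.resize(im[40:270,40:520],None,fx=1.6,fy=1.6,interpolation=cv2.INTER_CUBIC); cv2.imwrite('pics/c11.png',g)
E
```

```text
time_s: 21.42
tool_pos: [0.529, -0.1941, 0.0648]
orientation: [-0.517, 1.491, -0.298]
ft_force: [-7.2, 10.3, 10.5]
width: 0.676
[-14.68171804   4.43635679  -5.67616131] [-0.03244772  0.56662383  0.77857605]
(array([ 0.0003,  0.0004, -0.0002]), array([-0.1, -0. ,  0. ]))
```

View pics/c11.png

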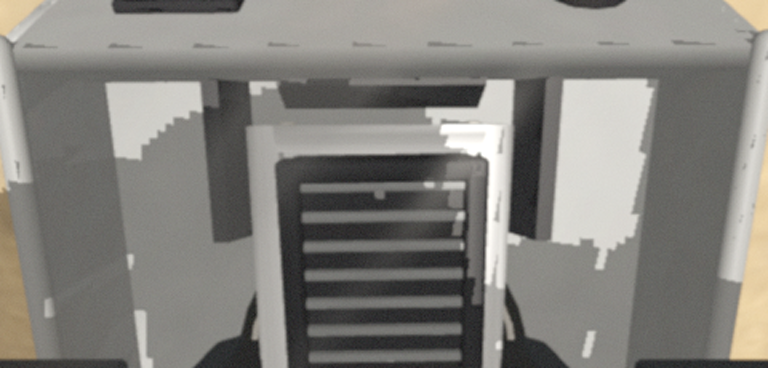

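```bash
python3 -m inch '[[-0.3,-0.002,0,0,0,0,0],[0.5,-0.002,0,0,0,0,0],[0.8,-0.002,0,0,0,0,0],[0.8,-0.002,0,0,0,0,0],[0.8,-0.01,0,0,0,0,0],[0.8,-0.03,0,0,0,0,0],[0.8,-0.07,0,0,0,0,0],[-1,-0.07,0,0,0,0,0],[-1,-0.07,0,0,0,0,0],[-1,-0.07,0,0,0,0,0],[-1,-0.07,0,0,0,0,0],[-1,-0.07,0,0,0,0,0]]'
python3 - <<'E'
from tgt import *
s,im=snap('wrist','w12.png'); print(s['ft_force']@Rt(s)); print(rel(s,0.035,.001,.034),rel(s,-0.035,.001,.034))
E
```

```text
time_s: 22.98
tool_pos: [0.5235, -0.1604, 0.1234]
orientation: [-0.517, 1.493, -0.298]
ft_force: [0.3, 0.1, -1.7]
width: 0.355
[1.47066101 0.86803362 0.28979268]
(array([ 0.0375, -0.0329,  0.0006]), array([-0. , -0.1, -0. ])) (array([0.0375, 0.0371, 0.0006]), array([-0. , -0.1, -0. ]))
```

```bash
python3 -m inch '[[-1,0,0.037,0,0,0,0],[-1,0.02,0.037,0,0,0,0],[-1,0.034,0.037,0,0,0,0],[-1,0.038,0.037,0,0,0,0],[-1,0.042,0.037,0,0,0,0],[-1,0.042,0.037,0,0,0,0]]'
python3 - <<'E'
from tgt import *
s=sensors.get_state(); print(s['ft_force']@Rt(s)); print(-rel(s,0,0,0)[0])
E
python3 -m inch '[[-1,-0.01,0,0,0,0,0],[-1,-0.01,-0.04,0,0,0,0],[-1,-0.01,-0.067,0,0,0,0],[-1,-0.004,-0.067,0,0,0,0],[-1,0,-0.067,0,0,0,0],[-1,0,-0.067,0,0,0,0]]'
python3 - <<'E'
from tgt import *
s=sensors.get_state(); print(s['ft_force']@Rt(s)); print(-rel(s,0,0,0)[0])
E
```

```text
time_s: 23.78
tool_pos: [0.5221, -0.1487, 0.0708]
orientation: [-0.515, 1.492, -0.3]
ft_force: [-8.0, 10.4, 12.6]
width: 0.009
[-16.65226348   3.56691019  -6.4912938 ]
[-0.0318  0.0344  0.0006]
time_s: 24.52
tool_pos: [0.5309, -0.2061, 0.1043]
orientation: [-0.518, 1.491, -0.299]
ft_force: [-5.8, 5.7, 16.4]
width: 0.007
[-17.4555742   -2.63857413  -4.97384964]
[-0.0318 -0.0328  0.0011]
```

```bash
python3 -m inch '[[-1,-0.04,0.03,0,0,0,0],[-1,-0.1,0.03,0,0,0,0],[-1,-0.16,0.03,0,0,0,0],[-1,-0.22,0.03,0,0,0,0],[-1,-0.27,0.03,0,0,0,0],[-1,-0.27,0.03,0,0,0,0],[-1,-0.27,0.03,0,0,0,0]]'
cat > gr.py <<'E'
from tgt import *
p=np.array([.5285,-.194,-1.4259,.0604])
ex=np.array([np.cos(p[2]),np.sin(p[2]),0]); ey=np.array([-ex[1],ex[0],0]); ez=np.array([0,0,1.])
O=np.array([p[0],p[1],0]); H=(.076*np.cos(np.pi/6)-.038*.5, p[3]+.076*.5+.038*np.cos(np.pi/6))
def W(a,z,b=0): return O+ex*a+ey*b+ez*z
def on(th,r,n=0):  # point at r along grille, n out of outer face from mid-sheet
    d=np.radians(210)-th; return H[0]+r*np.cos(d)+n*np.sin(d), H[1]+r*np.sin(d)-n*np.cos(d)
E
python3 - <<'E'
from gr import *
from scipy.optimize import minimize_scalar
ob=[('side',(260+200/4,85+32/4)),('scene',(315+(600-380)/4,125+33/4))]
for sel in (ob,ob[:1],ob[1:]):
    F=lambda th:sum(((proj(cam(n),[W(*on(th,.162))])[0]-q)**2).sum() for n,q in sel)
    r=minimize_scalar(F,bounds=(1.6,2.2),method='bounded'); print(r.x,r.fun,[proj(cam(n),[W(*on(r.x,.162))])[0]-q for n,q in sel])
s=sensors.get_state(); print(s['tool_pos'],Rt(s).round(3),np.round(s['qpos'],2)); print(H,W(*on(2,.162)))
E
```

```text
time_s: 25.4
tool_pos: [0.5069, -0.0469, 0.3197]
orientation: [-0.519, 1.493, -0.296]
ft_force: [0.3, -0.1, -0.7]
width: 0.006
1.8467199609688545 0.27542508811269795 [array([-0.48197126,  0.11429687]), array([0.13483682, 0.109014  ])]
1.8483332899504243 0.2404642518141609 [array([-0.48833068,  0.04469227])]
1.8457602549150742 0.02714186927958164 [array([0.08951075, 0.13831014])]
[ 0.50687459 -0.04689422  0.3196618 ] [[ 0.07  -0.127  0.989]
 [-0.495  0.857  0.145]
 [-0.866 -0.5   -0.002]] [ 0.2  -0.1   1.93 -0.53  1.37  0.17]
(np.float64(0.04681793068761733), np.float64(0.13130896534380868)) [ 0.5330553  -0.22521802  0.29258776]
```

```bash
cat >> gr.py <<'E'
G0=np.c_[-ez,-ex,ey]   # tool vertical, z along bay y
def rows(s,pts):
    R=Rt(s); return [((R.T@(W(*q)-s['tool_pos'])).round(3)).tolist() for q in pts], np.degrees(Ro.from_matrix(R.T@G0).as_rotvec()).round(1)
E
python3 - <<'E'
from gr import *
s=sensors.get_state(); print(rows(s,[(-.06,.42),(.065,.42),(.065,.277)]))
E
```

```text
([[-0.043, -0.127, -0.0], [0.02, -0.235, -0.0], [0.144, -0.164, 0.0]], array([ 0.1, -0.1, 30. ]))
```

```bash
python3 -m inch '[[-1,-0.03,-0.04,0,0,0,10],[-1,-0.043,-0.085,0,0,0,20],[-1,-0.043,-0.127,0,0,0,30],[-1,-0.02,-0.165,0,0,0,30],[-1,0.0,-0.2,0,0,0,30],[-1,0.02,-0.235,0,0,0,30],[-1,0.02,-0.235,0,0,0,30],[-1,0.02,-0.235,0,0,0,30],[-1,0.06,-0.212,0,0,0,30],[-1,0.1,-0.189,0,0,0,30],[-1,0.144,-0.164,0,0,0,30],[-1,0.144,-0.164,0,0,0,30],[-1,0.144,-0.164,0,0,0,30]]'
python3 - <<'E'
from gr import *
s=sensors.get_state(); print(s['tool_pos'],W(.065,.277),Rt(s).round(3),np.round(s['qpos'],2))
ths=[1.9,1.8,1.7,1.6,1.5,1.4,1.3,1.2,1.1,1.0,.9,.8,.7,.6,.5]
P=[]
for t in ths:
    d=np.radians(210)-t; P.append(on(t,.152,.005+.010*abs(np.sin(d))))
r,a=rows(s,P); print(a); [print(t,x) for t,x in zip(ths,r)]
E
```

```text
time_s: 27.02
tool_pos: [0.5391, -0.2587, 0.2806]
orientation: [-0.115, 1.566, 0.113]
ft_force: [0.7, -0.5, -0.1]
width: 0.003
[ 0.5390856  -0.25870214  0.28056056] [ 0.53788534 -0.25831886  0.277     ] [[ 0.002 -0.145  0.989]
 [-0.001  0.989  0.145]
 [-1.    -0.001  0.002]] [-0.49  0.09  1.72  0.    1.32 -0.63]
[0.  0.1 0.1]
1.9 [-0.003, 0.034, -0.001]
1.8 [-0.0, 0.049, -0.001]
1.7 [0.003, 0.064, -0.001]
1.6 [0.009, 0.079, -0.001]
1.5 [0.016, 0.093, -0.001]
1.4 [0.024, 0.106, -0.001]
1.3 [0.034, 0.119, -0.001]
1.2 [0.045, 0.13, -0.001]
1.1 [0.058, 0.141, -0.001]
1.0 [0.071, 0.149, -0.001]
0.9 [0.085, 0.157, -0.001]
0.8 [0.1, 0.163, -0.001]
0.7 [0.116, 0.167, -0.001]
0.6 [0.132, 0.17, -0.001]
0.5 [0.147, 0.171, -0.001]
```

```bash
python3 -m inch '[[-1,-0.003,0.02,-0.001,0,0,0],[-1,-0.002,0.034,-0.001,0,0,0],[-1,-0.001,0.042,-0.001,0,0,0],[-1,0,0.049,-0.001,0,0,0],[-1,0.002,0.056,-0.001,0,0,0],[-1,0.003,0.064,-0.001,0,0,0],[-1,0.006,0.071,-0.001,0,0,0],[-1,0.009,0.079,-0.001,0,0,0],[-1,0.012,0.086,-0.001,0,0,0],[-1,0.016,0.093,-0.001,0,0,0]]'
python3 - <<'E'
from gr import *
s,_=snap('side','side13.png'); print(s['tool_pos'],s['ft_force']@G0)
ths=[1.4,1.3,1.2,1.1,1.0,.9,.8,.7,.6,.5,.4,.3]
P=[on(t,.152,.004+.010*abs(np.sin(np.radians(210)-t))) for t in ths]
r,a=rows(s,P); print(a); [print(t,x) for t,x in zip(ths,r)]
E
```

```text
time_s: 28.28
tool_pos: [0.5239, -0.1668, 0.2627]
orientation: [-0.113, 1.568, 0.113]
ft_force: [-0.1, -2.0, -0.2]
width: 0.002
[ 0.52385703 -0.16684141  0.26265666] [ 0.18534375 -1.99872639 -0.37703077]
[-0. -0.  0.]
1.4 [0.007, 0.014, 0.001]
1.3 [0.017, 0.026, 0.001]
1.2 [0.028, 0.038, 0.001]
1.1 [0.041, 0.048, 0.001]
1.0 [0.054, 0.057, 0.001]
0.9 [0.068, 0.064, 0.001]
0.8 [0.083, 0.07, 0.001]
0.7 [0.099, 0.074, 0.001]
0.6 [0.115, 0.077, 0.001]
0.5 [0.131, 0.078, 0.001]
0.4 [0.145, 0.077, 0.001]
0.3 [0.159, 0.075, 0.001]
```

```bash
python3 -m inch '[[-1,0.003,0.007,0,0,0,0],[-1,0.007,0.014,0,0,0,0],[-1,0.012,0.02,0,0,0,0],[-1,0.017,0.026,0,0,0,0],[-1,0.022,0.032,0,0,0,0],[-1,0.028,0.038,0,0,0,0],[-1,0.034,0.043,0,0,0,0],[-1,0.041,0.048,0,0,0,0],[-1,0.047,0.053,0,0,0,0],[-1,0.054,0.057,0,0,0,0],[-1,0.061,0.061,0,0,0,0],[-1,0.068,0.064,0,0,0,0],[-1,0.075,0.067,0,0,0,0],[-1,0.083,0.07,0,0,0,0],[-1,0.091,0.072,0,0,0,0],[-1,0.099,0.074,0,0,0,0],[-1,0.107,0.076,0,0,0,0],[-1,0.115,0.077,0,0,0,0],[-1,0.123,0.078,0,0,0,0],[-1,0.131,0.078,0,0,0,0]]'
python3 - <<'E'
from gr import *
s,_=snap('side','side14.png'); print(s['tool_pos'],s['ft_force']@G0)
ths=[.4,.3,.2,.1,.05,0,-.03,-.06]
P=[on(t,.152,.004+.010*abs(np.sin(np.radians(210)-t))) for t in ths]
r,a=rows(s,P); print(a); [print(t,x) for t,x in zip(ths,r)]
E
```

```text
time_s: 30.82
tool_pos: [0.5128, -0.0899, 0.1313]
orientation: [-0.113, 1.568, 0.114]
ft_force: [0.3, -0.3, 1.1]
width: 0.006
[ 0.51277078 -0.08990931  0.13127993] [-1.13402072 -0.37914729  0.26825906]
[-0.  0. -0.]
0.4 [0.014, -0.001, 0.001]
0.3 [0.028, -0.003, 0.001]
0.2 [0.041, -0.006, 0.001]
0.1 [0.055, -0.01, 0.001]
0.05 [0.062, -0.013, 0.001]
0 [0.068, -0.016, 0.001]
-0.03 [0.072, -0.018, 0.001]
-0.06 [0.076, -0.02, 0.001]
```

```bash
python3 -m inch '[[-1,0.007,0,0,0,0,0],[-1,0.014,-0.001,0,0,0,0],[-1,0.021,-0.002,0,0,0,0],[-1,0.028,-0.003,0,0,0,0],[-1,0.035,-0.005,0,0,0,0],[-1,0.041,-0.006,0,0,0,0],[-1,0.048,-0.008,0,0,0,0],[-1,0.055,-0.01,0,0,0,0],[-1,0.059,-0.012,0,0,0,0],[-1,0.062,-0.013,0,0,0,0],[-1,0.065,-0.014,0,0,0,0]]'
python3 -m inch '[[-1,0.0015,-0.0005,0,0,0,0],[-1,0.003,-0.001,0,0,0,0],[-1,0.003,-0.001,0,0,0,0]]'
```

```text
time_s: 32.25
tool_pos: [0.5149, -0.1041, 0.0668]
orientation: [-0.114, 1.568, 0.113]
ft_force: [-1.3, 0.7, 1.1]
width: 0.006
time_s: 32.62
tool_pos: [0.5149, -0.1049, 0.0637]
orientation: [-0.113, 1.568, 0.113]
ft_force: [0.4, -0.3, 0.5]
width: 0.006
```

```bash
python3 -m inch '[[-1,0.0015,-0.0005,0,0,0,0],[-1,0.003,-0.001,0,0,0,0],[-1,0.004,-0.0015,0,0,0,0],[-1,0.004,-0.0015,0,0,0,0]]'
python3 -m inch '[[-1,0.0015,-0.0005,0,0,0,0],[-1,0.003,-0.001,0,0,0,0],[-1,0.004,-0.0015,0,0,0,0],[-1,0.004,-0.0015,0,0,0,0]]'
python3 - <<'E'
from gr import *
s=sensors.get_state(); d=s['tool_pos']-O; a,z=d@ex-H[0],d[2]-H[1]; u=np.radians(210)
print('along',a*np.cos(u)+z*np.sin(u),'n',a*np.sin(u)-z*np.cos(u))
E
```

```text
time_s: 33.12
tool_pos: [0.5153, -0.1062, 0.0609]
orientation: [-0.113, 1.568, 0.114]
ft_force: [-3.2, 1.5, 10.0]
width: 0.002
time_s: 33.62
tool_pos: [0.5156, -0.1066, 0.0601]
orientation: [-0.111, 1.568, 0.115]
ft_force: [-11.9, 8.0, 33.6]
width: 0.006
along 0.1526657415915878 n 0.005944051363795513
```

```bash
python3 -m inch '[[-1,-0.01,0,0,0,0,0],[-1,-0.05,0.01,0,0,0,0],[-1,-0.1,0.05,0,0,0,0],[-1,-0.16,0.1,0,0,0,0],[-1,-0.22,0.15,0,0,0,0],[-1,-0.25,0.2,0,0,0,0],[-1,-0.25,0.25,0,0,0,0],[-1,-0.25,0.3,0,0,0,0],[-1,-0.25,0.3,0,0,0,0],[-1,-0.25,0.3,0,0,0,0]]'
python3 - <<'E'
from gr import *
from scipy.optimize import minimize_scalar
s=sensors.get_state(); print(s['tool_pos'],s['ft_force'],s['time_s'])
for n in('side','scene'):
    _,im=snap(n,n+'15.png'); c=cam(n); g=im.max(2)
    u,v=proj(c,[W(*on(0,.162,.004))])[0]; a,b=int(u)-25,int(v)-20
    m=np.zeros_like(g); m[b:b+40,a:a+50]=(g[b:b+40,a:a+50]<55)
    nn,l,st,ce=cv2.connectedComponentsWithStats(m); 
    print(n,'pred tab',(u,v),[(proj(c,[W(*on(t,.162,.004))])[0]-[u,v]).round(1).tolist() for t in(.05,.1)],[(st[i,4],st[i,:4].tolist(),ce[i].round(1).tolist()) for i in range(1,nn) if st[i,4]>15])
for f,(n,lo) in {'cmp':('side',None)}.items():
    a=cv2.imread('pics/side15.png')[130:240,255:365]; b=cv2.imread('pics/scene15.png')[150:260,300:410]
    cv2.imwrite('pics/c15.png',cv2.resize(np.hstack([a,b]),None,fx=3.6,fy=3.6,interpolation=cv2.INTER_CUBIC))
E
```

```text
time_s: 34.88
tool_pos: [0.4719, 0.1888, 0.3051]
orientation: [-0.115, 1.569, 0.114]
ft_force: [-0.2, -1.2, -0.1]
width: 0.003
[0.47187702 0.18875764 0.30510382] [-0.18228332 -1.22994091 -0.11912215] 34.875
side pred tab (np.float64(309.9050160623548), np.float64(200.23752650672301)) [[0.2, -1.5], [0.3, -3.1]] [(np.int32(77), [318, 180, 16, 6], [325.9, 182.0]), (np.int32(150), [301, 198, 31, 11], [313.9, 201.6])]
scene pred tab (np.float64(334.8029482260704), np.float64(232.59404830855)) [[-1.0, -2.0], [-1.9, -4.2]] [(np.int32(75), [329, 228, 15, 12], [336.7, 234.1]), (np.int32(18), [322, 231, 6, 6], [324.3, 233.8]), (np.int32(20), [345, 243, 8, 9], [349.3, 246.2])]
```

View pics/c15.png

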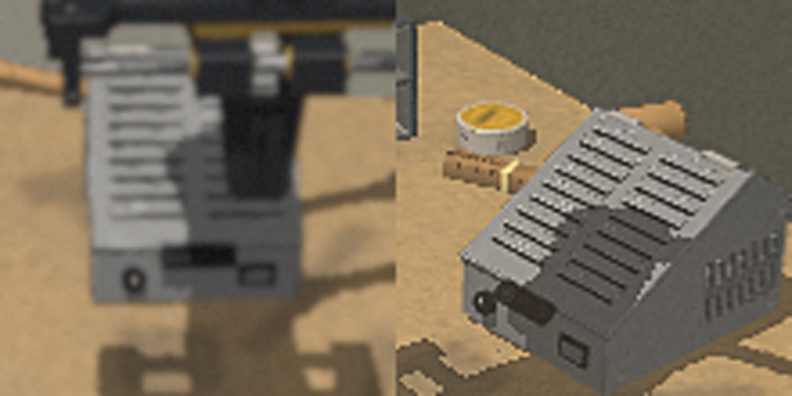

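```bash
python3 -c "
from rig import ctrl; print(ctrl.job_done())"
```

```text
the job is handed in; nothing more can be done
None
```

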